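Start the salt-test calibration of a drying-room humidity sensor

TASK

Start the calibration of the drying-room humidity sensor: first press the loose lid down onto the sensor's tub until it is seated level all round. Then take the ball stylus from the tool block, reach it through the hole in the console's rear deck and hold the recessed calibration button fully down. Finish while still holding the button down with the stylus in the gripper, the tub standing upright with its lid on, and leave the bowl, the jar and the modelling knife where they are.

Things in the scene. Friction and masses are not known exactly. Their poses are not given: they have to be found in the camera images.
- tub: Clear round plastic tub, loose on the bench, standing upright, 0.45 kg, 70 mm high, 98 mm across at the foot and 108 mm at the rim, wall 3 mm; a white sensor puck and a small salt dish are fixed to its floor. Origin: centre of the underside, z up its axis. Six springy seal pads line the inside of the mouth 6 mm below the rim.
- tub_rim (a point): Centre of the tub's mouth, level with the rim, 70 mm above the tub's underside.
- lid: White round push-on lid, 60 g: flange 114 mm across, 4 mm thick, over a tapered plug 97 mm across, 12 mm deep. Origin: centre of the flange's underside, z up; top 4 mm above. Starts level on the seal pads, flange 5 to 6 mm above the rim. Pressed at the centre (5 to 10 N) it goes down until the flange meets the rim, origin level with tub_rim, and the seal keeps it. Pressed off-centre it tips.
- tool_block: Wooden tool block, fixed to the bench, 120 x 50 x 55 mm (its x, y, z). Origin: centre of its underside. Two upright 7 mm holes right through it, at x = -35 and +35 mm on its centre line; the stylus stands in one of them and the modelling knife in the other, either way round.
- stylus: Ball stylus, loose, 25 g, 140 mm long, standing upright in the tool block. Round wooden handle 12 mm thick from 45 to 140 mm above the tip, brass ferrule at its foot; below, a 4.4 mm steel shank with a 6 mm ball. Origin: lowest point of the ball, z towards the handle's end. The handle's foot rests on the block's top, the tip hangs 45 mm below it: lift more than 45 mm to draw it out.
- stylus_tip (a point): Lowest point of the stylus's ball.
- stylus_grip (a point): Point on the stylus's axis 110 mm above its tip, a good height to grip the handle.
- knife: Wooden modelling knife, loose, 25 g, standing upright in the tool block's other hole: round dark handle 14 mm in diameter from 0 to 40 mm above the block's top, then a flat blade 20 mm wide, 6 mm thick, to 78 mm above the block's top. Leave it. Origin: 45 mm below the block's top, z up its axis.
- console: Pale putty-coloured plastic receiver console, fixed to the bench, 150 x 190 mm (its x, y), with a sloping display front towards the robot (-x) and a level rear deck 60 mm above the bench. Origin: centre of its underside, z up.
- aperture (a point): Centre of the mouth of the hole in the console's level deck, at x = +40, y = +50, z = +60 mm in the console's frame. Upright round hole 11 mm in diameter with a 3 mm countersink; the button's top lies 14 mm below the deck. Its z axis is up.
- button_face (a point): Centre of the top of the recessed button, a flat round cap 8.8 mm across.
- cal_button (a joint): Travel of the recessed calibration button: 0 m up, 0.004 m fully down (4 mm of travel, straight down). A spring pushes it back: 2.4 N to start it, 4 N at the bottom, where it meets a hard stop.
- bowl: Brown unfired clay bowl, loose, 116 mm across, 45 mm high. Leave it. Origin: centre of its underside.
- jar: Amber glass sample jar with white cap, loose, 56 mm across, 85 mm high. Leave it. Origin: centre of its underside.
Things that resemble listed ones, but are neither listed nor needed, are in the scene too. There is more than one size of the lid; the one meant has the size given above. Leave any turquoise look-alike of the tool_block alone.

How it is judged:
By the outcome, as a careful person would: the job done as asked, in the order asked, and still so for the second after the job is handed in, while the arm keeps its last pose, push and grip.
It also fails if it takes over 48 s, if anything falls off the work surface, if the arm or the gripper's body presses on something with over 40 N, if the wrist force passes 120 N, or if a joint passes its speed limit or range.

ROBOT

A 7-joint arm with a two-finger parallel gripper is mounted at the origin on the work surface. World frame = base frame: x ahead of the robot, y to its left, z up, the work surface at z = 0. Lengths are in m, angles in rad, forces in N, time in s.
With the tool pointing down it reaches from about 0.425 to 0.925 m from the base axis. Payload 6.8 kg.
Tool frame: the origin (TCP) lies midway between the tips of the shut fingers; the grasp point (between the pads) lies 19 mm behind it; z points along the fingers, y is the line along which they close (so a half turn about z gives the same grasp; the last joint's range is limited). The gripper opens to 85 mm and grips with 20 to 120 N. Pads are 22 mm wide; open, the fingers measure 114 mm over their backs; the gripper's body (76 mm by 85 mm) begins 54 mm behind the grasp point. The pads swing forward as they close: fully open they stand 13 mm farther back than shut.
Start: joints at [0.993, 0.477, 0.022, 1.555, -0.011, 1.109, -0.083], TCP at [0.306, -0.602, 0.231] pointing down, gripper open.
Joint ranges: [-2.96, 2.96], [-0.34, 2.1], [-1.41, 1.46], [0.24, 2.44], [-1.37, 4.51], [0.17, 1.92], [-2.96, 2.96]. Speed limits (rad/s): [2.39, 2.39, 3.14, 3.14, 3.14, 3.14, 3.14].

INTERFACE

Orientations are given as a unit quaternion [w, x, y, z].
In Python, from station import bot, imaging gives the robot as it stands.
- The arm moves only by the tool move_arm, never from a script. Its argument "commands" is a list that holds one entry, the list of rows, each a list of 7 numbers: the shift along the tool's x, y, z in m, then the turn, a rotation vector about the tool's x, y, z in degrees, then the finger opening in m, from 0 to 0.0854. In form: [[[x, y, z, rx, ry, rz, grip], ...]]. A call has 1 to 20 rows; each row shifts and turns the commanded pose from where the row before left it, along the tool's axes as they then stand; what a row does not reach is not made up. A row lasts 1/8 s, in which the tool goes at most 62.5 mm and 10.7 degrees, less where a joint would pass 70% of its speed; a pose out of reach is approached as far as the arm can. A call is refused whole if a number of a shift passes 0.0625 or a number of a turn 10.7, either way. A call with a gripper value outside its range is refused whole. The fingers move at their own pace and stop on an object; "squeeze" is the grip in N (left out, the last holds). Time passes only in rows, so rows that do not move let the fingers close. It gives the time, the measured TCP pose, the force, the opening and the grip force at its end, in the units of the state.
- bot.get_obs(): the state, without advancing time (a new reading comes with each control period).
- imaging.read_camera(name): name is "scene" or "top" or "wrist"; returns the picture (400x640x3 uint8, red, green, blue); there is no depth.
- imaging.calibration(name): a dict with "intrinsics" (3x3 intrinsics, pixels), "extrinsics" (4x4, takes a point from camera to world coordinates); the wrist camera has in their place "mount" (4x4, takes a point from camera to tool coordinates, whose origin is the TCP and whose axes are the flange's). Camera axes: x right, y down, z forward; pixel columns grow to the right and rows downward; lengths in m; the calibration is good to about 2 mm. The wrist camera is an equidistant fisheye: a pixel r from the principal point sees the ray r / f radians off the axis. A picture is of the moment at which its call begins: read the wrist's pose just before it. calibration takes no time and is no camera call.
- bot.hand_in(): hands the job in; it is judged then, once.
The state is a dict: "t": time; "q": joint angles; "joint_vel": joint speeds; "joint_torque": joint torques, N m; "eef_pos": TCP position; "tool_rot": TCP orientation; "contact_force": force on the tool from outside, world axes, zero at the start; "torque": the same for the moment, N m; "gripper_width": opening from 0.0 (shut) to 1.0 (fully open); "grasp_force": force on a finger pad.
Only numpy, scipy, OpenCV 4.12 (cv2) and the standard library are available. Lean on these libraries where they do the work, as an engineer would, in place of code of your own. Each camera call takes 0.05 s, during which the arm holds its last target. There are 200 camera calls.

## Working session

There is one attempt and no reset: what is moved stays moved. The work goes in short steps, Python scripts to look and compute and a tool call to move; the robot and the scene stay as the last step left them, time stands still between calls to the robot, and variables do not carry over. Pictures are saved under pics/ and viewed, at most 10 in all, crops included, and the job is handed in when it is done.

Besides the shell and the picture viewer there is one more tool, called after "Request:" as a command line: name --argument value ..., lists and objects as JSON in quotes. move_arm: Moves the arm, as the interface text tells. Its arguments: {"type":"object","properties":{"commands":{"type":"array","items":{"type":"array","items":{"type":"array","items":{"type":"number"}}}},"squeeze":{"type":"number"}},"required":["commands"]}

```bash
ls; mkdir -p pics; python3 - <<'E'
from station import bot, imaging
import cv2,numpy as np
o=bot.get_obs();print({k:np.round(v,3).tolist() for k,v in o.items()})
for n in ("scene","top"):
    cv2.imwrite(f"pics/{n}0.png",imaging.read_camera(n)[...,::-1])
for n in ("scene","top","wrist"):
    print(n,{k:np.round(v,4).tolist() if not isinstance(v,str) else v for k,v in imaging.calibration(n).items()})
E
```

```text
pics
{'t': 0.0, 'q': [0.993, 0.478, 0.022, 1.556, -0.011, 1.109, -0.083], 'joint_vel': [0.001, -0.001, 0.001, -0.001, 0.0, -0.001, -0.001], 'joint_torque': [0.001, -59.644, 1.608, -28.119, 0.012, 0.009, -0.0], 'eef_pos': [0.305, -0.601, 0.23], 'tool_rot': [-0.001, 0.973, 0.233, -0.0], 'contact_force': [-0.268, 0.615, 0.503], 'torque': [0.014, -0.017, 0.028], 'grasp_force': 0.0, 'gripper_width': 1.006}
scene {'intrinsics': [[471.833, 0.0, 322.6115], [0.0, 471.833, 196.7969], [0.0, 0.0, 1.0]], 'extrinsics': [[-0.8039, 0.3198, -0.5014, 1.1738], [0.5947, 0.4255, -0.6821, 0.8373], [-0.0048, -0.8465, -0.5323, 0.7522], [0.0, 0.0, 0.0, 1.0]]}
top {'intrinsics': [[480.4544, 0.0, 312.9424], [0.0, 480.4544, 199.9944], [0.0, 0.0, 1.0]], 'extrinsics': [[0.0032, -0.9923, 0.1239, 0.4044], [-1.0, -0.0038, -0.0049, 0.0182], [0.0053, -0.1239, -0.9923, 1.2859], [0.0, 0.0, 0.0, 1.0]]}
wrist {'intrinsics': [[309.7069, 0.0, 315.7298], [0.0, 309.7069, 204.9857], [0.0, 0.0, 1.0]], 'mount': [[0.0004, -0.9647, -0.2633, 0.0675], [1.0, 0.0002, 0.001, 0.0015], [-0.0009, -0.2633, 0.9647, -0.1425], [0.0, 0.0, 0.0, 1.0]]}
```

View pics/top0.png

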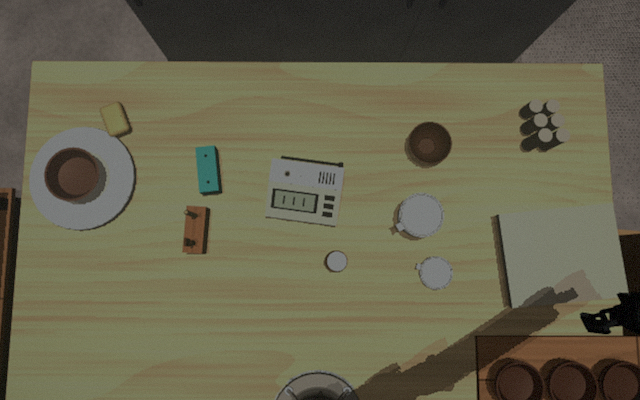

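View pics/scene0.png

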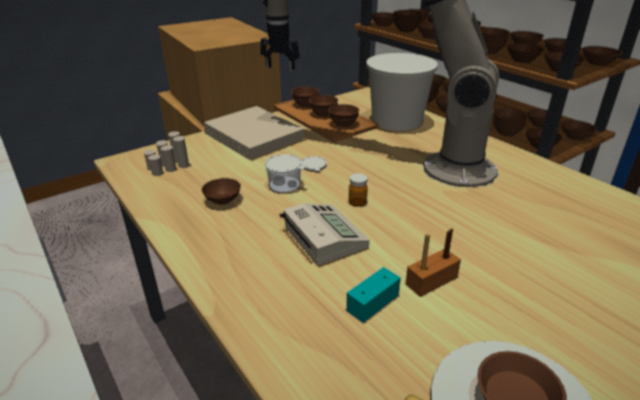

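The top view shows the lidded tub at (420,216) and a smaller loose lid at (435,273). The wooden block is at (196,230), with the turquoise look-alike at (208,170). The console is at (305,190), with its hole near (287,173). The jar is at (336,261) and the bowl at (429,144). The lid on the tub looks like the one meant, so I'll enlarge and measure.

```bash
cat > h.py <<'E'
import numpy as np, cv2
from station import bot, imaging
from scipy.spatial.transform import Rotation as R
def ray(n,u,v,z,cal=None):
    c=imaging.calibration(n);E=np.array(c["extrinsics"]);K=np.array(c["intrinsics"])
    d=E[:3,:3]@np.linalg.solve(K,[u,v,1]);p=E[:3,3];return p+d*(z-p[2])/d[2]
def proj(n,P):
    c=imaging.calibration(n);E=np.linalg.inv(np.array(c["extrinsics"]));K=np.array(c["intrinsics"])
    q=K@(E[:3,:3]@np.asarray(P,float)+E[:3,3]);return q[:2]/q[2]
def pose():
    o=bot.get_obs();q=o["tool_rot"];return np.array(o["eef_pos"]),R.from_quat([q[1],q[2],q[3],q[0]])
def wcam():
    c=imaging.calibration("wrist");M=np.array(c["mount"]);K=np.array(c["intrinsics"]);p,r=pose()
    return p+r.as_matrix()@M[:3,3], r.as_matrix()@M[:3,:3], K
def wray(u,v,z,cam):
    p,Rm,K=cam;x=np.array([u-K[0,2],v-K[1,2]])/K[0,0];t=np.hypot(*x)
    d=Rm@np.r_[np.sin(t)*x/max(t,1e-9),np.cos(t)];return p+d*(z-p[2])/d[2]
def wproj(P,cam):
    p,Rm,K=cam;d=Rm.T@(np.asarray(P,float)-p);t=np.arctan2(np.hypot(d[0],d[1]),d[2])
    return K[:2,2]+K[0,0]*t*d[:2]/np.hypot(d[0],d[1])
E
python3 - <<'E'
from h import *
T=cv2.imread("pics/top0.png");S=cv2.imread("pics/scene0.png")
def c(I,u,v,w,h,k): return cv2.resize(I[v:v+h,u:u+w],(w*k,h*k),interpolation=cv2.INTER_CUBIC)
a=np.hstack([c(T,380,190,80,100,5),c(T,262,150,80,100,5)])
b=np.hstack([c(T,165,130,80,60*1,5)*0]) 
cv2.imwrite("pics/c1.png",np.vstack([c(T,380,190,80,60,5),c(T,380,250,80,45,5)]) if 0 else np.hstack([a[:500]]))
x=np.hstack([c(T,170,200,50,60,6),c(S,395,225,80,60,6)]);cv2.imwrite("pics/c2.png",x)
E
```

```text
(no output)
```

View pics/c1.png

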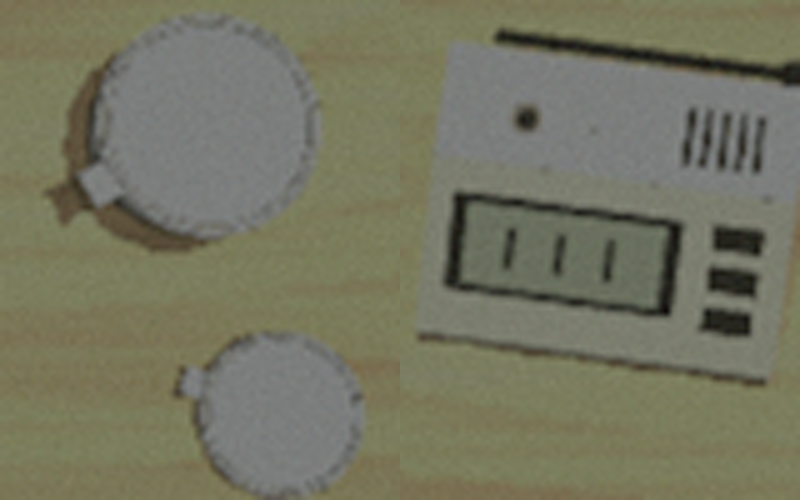

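View pics/c2.png

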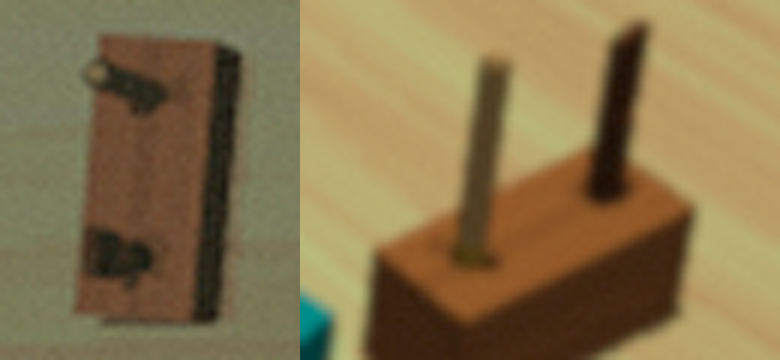

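The left crop shows the lid on the tub, centre about (421.4,215.2) and 45.6 px across. That is 114 mm at its height, so it is the one meant. The loose lid on the bench is smaller, at 33 px. The console hole is at (287.4,173.8). In the wooden block, the pale, brass-footed stylus has its top at (186,212.5). The knife is the dark, blade-ended tool at the other hole.

```bash
python3 - <<'E'
from h import *
np.set_printoptions(precision=4,suppress=True)
print("lid",ray("top",421.4,215.2,.0795), "hole",ray("top",287.4,173.8,.06))
print("sty top",ray("top",186,212.5,.15), ray("scene",427.5,235.8,.15), "foot scene",ray("scene",424,268,.055))
print("small lid d",33/480*1.28)
p,r=pose();print(p,r.as_matrix())
# block corners in top crop
for u,v in [(100,36),(216,42),(190,318),(76,312)]: print(ray("top",170+u/6,200+v/6,.055))
# console deck corners
for u,v in [(50,43),(38,153)]: print(ray("top",262+u/5,150+v/5,.06))
E
```

```text
lid [ 0.5174 -0.2616  0.0795] hole [0.6255 0.0785 0.06  ]
sty top [0.5152 0.3136 0.15  ] [0.5213 0.3235 0.15  ] foot scene [0.5137 0.3204 0.055 ]
small lid d 0.08800000000000001
[ 0.3053 -0.6014  0.2304] [[ 0.8916  0.4528 -0.0008]
 [ 0.4528 -0.8916  0.0014]
 [-0.0001 -0.0017 -1.    ]]
[0.5413 0.3372 0.055 ]
[0.5389 0.2874 0.055 ]
[0.4211 0.2948 0.055 ]
[0.4235 0.3431 0.055 ]
[0.6654 0.1189 0.06  ]
[0.6075 0.1243 0.06  ]
```

Request:
move_arm --commands '[[[0.043, -0.026, 0.004, 0, 0, 0, 0], [0.043, -0.026, 0.01, 0, 0, 0, 0], [0.043, -0.026, 0.01, 0, 0, 0, 0], [0.043, -0.026, 0.01, 0, 0, 0, 0], [0.043, -0.026, 0.01, 0, 0, 0, 0], [0.043, -0.026, 0.01, 0, 0, 0, 0], [0.043, -0.026, 0.01, 0, 0, 0, 0], [0.0415, -0.0243, 0.01, 0, 0, 0, 0], [0, 0, 0, 0, 0, 0, 0], [0, 0, 0, 0, 0, 0, 0], [0, 0, 0, 0, 0, 0, 0]]]' --squeeze 40

```text
t: 1.48
eef_pos: [0.5167, -0.2645, 0.1574]
tool_rot: [0.0, 0.973, 0.232, -0.0]
contact_force: [0.3, -0.5, 0.3]
gripper_width: -0.003
grasp_force: 0.0
```

```bash
python3 - <<'E'
from h import *
np.set_printoptions(precision=4,suppress=True)
p,r=pose();cam=wcam();I=imaging.read_camera("wrist")[...,::-1].copy()
print(p,r.as_matrix());C=np.array([.5174,-.2616,.0795])
for a in np.linspace(0,2*np.pi,40,endpoint=False):
    cv2.circle(I,tuple(int(round(x)) for x in wproj(C+.057*np.array([np.cos(a),np.sin(a),0]),cam)),1,(0,0,255),-1)
cv2.circle(I,tuple(int(round(x)) for x in wproj(p-[0,0,0],cam)),3,(0,255,0),1)
cv2.imwrite("pics/w1.png",I); np.savez("pics/w1.npz",p=cam[0],R=cam[1],K=cam[2])
E
```

```text
[ 0.5167 -0.2645  0.1574] [[ 0.8928  0.4504 -0.0003]
 [ 0.4504 -0.8928 -0.0007]
 [-0.0006  0.0005 -1.    ]]
```

View pics/w1.png

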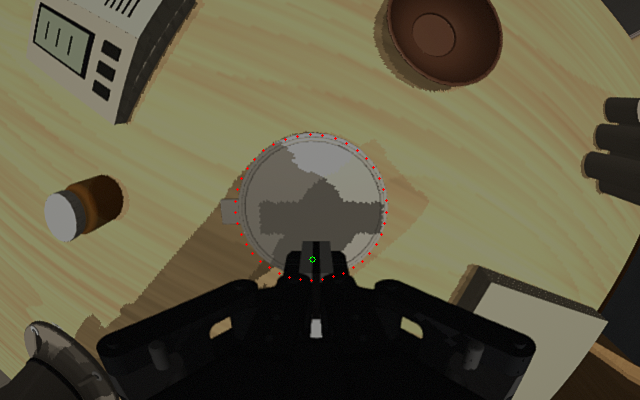

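The lid outline matches the prediction to about 1 mm (its centre is near pixel (313,207)). Next I go down to just above it.

Request:
move_arm --commands '[[[0.0023, -0.0016, 0.03, 0, 0, 0, 0], [0, 0, 0.03, 0, 0, 0, 0], [0, 0, 0.012, 0, 0, 0, 0], [0, 0, 0, 0, 0, 0, 0], [0, 0, 0, 0, 0, 0, 0], [0, 0, 0, 0, 0, 0, 0]]]'

```text
t: 2.28
eef_pos: [0.5197, -0.2608, 0.0864]
tool_rot: [0.001, 0.973, 0.233, 0.001]
contact_force: [-0.6, -0.2, 0.5]
gripper_width: -0.004
grasp_force: 0.0
```

```bash
python3 - <<'E'
from h import *
print([np.round(bot.get_obs()["eef_pos"],4) for _ in range(3)])
E
```

```text
[array([ 0.5197, -0.2608,  0.0864]), array([ 0.5197, -0.2608,  0.0864]), array([ 0.5197, -0.2608,  0.0864])]
```

Request:
move_arm --commands '[[[-0.0014, 0.0014, 0.003, 0, 0, 0, 0], [0, 0, 0.002, 0, 0, 0, 0], [0, 0, 0.0015, 0, 0, 0, 0], [0, 0, 0.0015, 0, 0, 0, 0], [0, 0, 0.0015, 0, 0, 0, 0], [0, 0, 0, 0, 0, 0, 0], [0, 0, 0, 0, 0, 0, 0]]]'

```text
t: 3.15
eef_pos: [0.5188, -0.2625, 0.0763]
tool_rot: [0.0, 0.973, 0.233, 0.0]
contact_force: [-0.7, 0.7, 6.6]
gripper_width: -0.002
grasp_force: 2.7
```

Request:
move_arm --commands '[[[0, 0, 0.001, 0, 0, 0, 0], [0, 0, 0.001, 0, 0, 0, 0], [0, 0, 0.001, 0, 0, 0, 0], [0, 0, 0, 0, 0, 0, 0]]]'

```text
t: 3.65
eef_pos: [0.519, -0.2626, 0.0742]
tool_rot: [0.0, 0.973, 0.233, 0.001]
contact_force: [-3.8, 1.5, 14.1]
gripper_width: 0.003
grasp_force: 7.0
```

Request:
move_arm --commands '[[[0, 0, 0.001, 0, 0, 0, 0], [0, 0, 0.0005, 0, 0, 0, 0], [0, 0, 0, 0, 0, 0, 0]]]'

```text
t: 4.03
eef_pos: [0.519, -0.2626, 0.0742]
tool_rot: [0.001, 0.973, 0.233, 0.001]
contact_force: [-6.9, 3.1, 26.0]
gripper_width: -0.003
grasp_force: 13.3
```

Request:
move_arm --commands '[[[0, 0, -0.005, 0, 0, 0, 0], [0, 0, -0.03, 0, 0, 0, 0], [0, 0, -0.06, 0, 0, 0, 0], [0, 0, -0.03, 0, 0, 0, 0], [0, 0, 0, 0, 0, 0, 0.0]]]'

```text
t: 4.65
eef_pos: [0.5198, -0.2628, 0.1987]
tool_rot: [0.001, 0.973, 0.233, 0.002]
contact_force: [0.4, 0.3, -0.8]
gripper_width: -0.0
grasp_force: 0.0
```

```bash
python3 - <<'E'
from h import *
np.set_printoptions(precision=4,suppress=True)
cam=wcam();W=imaging.read_camera("wrist")[...,::-1].copy();S=imaging.read_camera("scene")[...,::-1].copy()
cv2.imwrite("pics/s2raw.png",S)
C=np.array([.5188,-.2625,.0]);print(pose()[0])
B=cv2.resize(S[140:205,250:340],None,fx=6,fy=6,interpolation=cv2.INTER_CUBIC)
A=cv2.resize(cv2.imread("pics/scene0.png")[140:205,250:340],None,fx=4,fy=4,interpolation=cv2.INTER_CUBIC)
u,v=[int(x) for x in wproj(C+[0,0,.074],cam)];print(u,v)
w=cv2.resize(W[max(v-70,0):v+60,max(u-70,0):u+70],None,fx=2,fy=2,interpolation=cv2.INTER_CUBIC)
out=np.zeros((600,800,3),np.uint8)
out[:B.shape[0],:B.shape[1]]=B
h=min(w.shape[0],260);out[:h,545:545+min(255,w.shape[1])]=w[:h,:255]
out[400:600,:360]=A[30:230]
cv2.imwrite("pics/chk.png",out)
E
```

```text
[ 0.5177 -0.2621  0.1955]
312 200
```

View pics/chk.png

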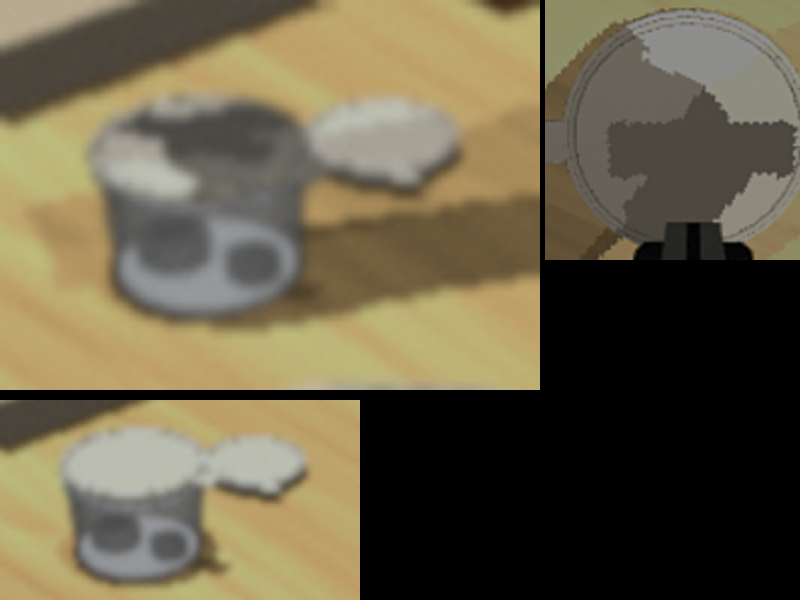

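The lid now sits level on the rim, with its edge about (105,150) on the left and (300,170) on the right in the crop; the gap seen before is gone. The wrist view shows it concentric. Now to the stylus.

Request:
move_arm --commands '[[[0, 0, -0.01, 0, 0, 9, 0], [0, 0, -0.01, 0, 0, 9, 0], [0, 0, -0.01, 0, 0, 9, 0], [0, -0.04, 0, 0, 0, 0, 0.05], [0, -0.06, 0, 0, 0, 0, 0.05], [0, -0.06, 0, 0, 0, 0, 0.05], [0, -0.06, 0, 0, 0, 0, 0.05], [0, -0.06, 0, 0, 0, 0, 0.05], [0, -0.06, 0, 0, 0, 0, 0.05], [0, -0.06, 0, 0, 0, 0, 0.05], [0, -0.06, 0, 0, 0, 0, 0.05], [0, -0.06, 0, 0, 0, 0, 0.05], [0, -0.056, 0, 0, 0, 0, 0.05], [0, 0, 0, 0, 0, 0, 0.05], [0, 0, 0, 0, 0, 0, 0.05], [0, 0, 0, 0, 0, 0, 0.05]]]'

```text
t: 6.75
eef_pos: [0.5194, 0.3116, 0.2254]
tool_rot: [0.001, 1.0, -0.002, -0.001]
contact_force: [-0.2, -0.3, 0.7]
gripper_width: 0.587
grasp_force: 0.0
```

```bash
python3 - <<'E'
from h import *
np.set_printoptions(precision=4,suppress=True)
p,r=pose();cam=wcam();W=imaging.read_camera("wrist")[...,::-1].copy();S=imaging.read_camera("scene")[...,::-1].copy()
cv2.imwrite("pics/w2.png",W);cv2.imwrite("pics/s3raw.png",S);np.savez("pics/w2.npz",a=cam[0],b=cam[1],c=cam[2])
print(p,r.as_matrix())
for P in ([.516,.314,.15],[.516,.314,.055],[.446,.318,.133]):
    x=wproj(P,cam);print(x);cv2.circle(W,tuple(int(round(t)) for t in x),3,(0,0,255),1)
out=np.hstack([cv2.resize(W[100:330,200:430],None,fx=2,fy=2,interpolation=cv2.INTER_CUBIC),cv2.copyMakeBorder(cv2.resize(S[145:200,258:308],None,fx=6,fy=6,interpolation=cv2.INTER_CUBIC),0,130,0,0,0)])
cv2.imwrite("pics/st.png",out)
E
```

```text
[0.5194 0.3116 0.2254] [[ 1.     -0.0039 -0.0011]
 [-0.0039 -1.     -0.0018]
 [-0.0011  0.0018 -1.    ]]
[310.7206 220.7187]
[311.8929 192.0225]
[307.1413 290.4082]
```

View pics/st.png

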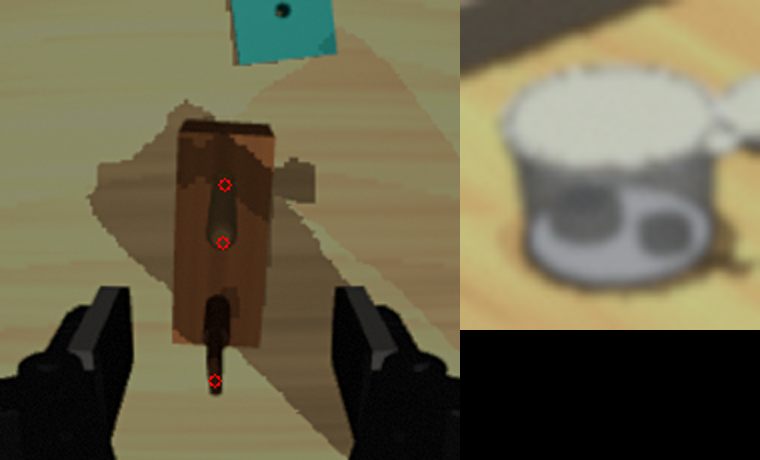

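The stylus handle's top is at full-image pixel (310.5,217.5), which fits the estimate of (0.517,0.314). The knife is separate at (307,290). The tub crop shows the lid level on the rim. Going down to grip.

Request:
move_arm --commands '[[[-0.002, -0.002, 0.03, 0, 0, 0, 0.04], [0, 0, 0.04, 0, 0, 0, 0.04], [0, 0, 0.04, 0, 0, 0, 0.04], [0, 0, 0.018, 0, 0, 0, 0.04], [0, 0, 0, 0, 0, 0, 0.03], [0, 0, 0, 0, 0, 0, 0.02], [0, 0, 0, 0, 0, 0, 0.005], [0, 0, 0, 0, 0, 0, 0.005], [0, 0, 0, 0, 0, 0, 0.005], [0, 0, 0, 0, 0, 0, 0.005]]]' --squeeze 50

```text
t: 8.1
eef_pos: [0.5182, 0.3164, 0.1]
tool_rot: [-0.001, 1.0, -0.001, 0.001]
contact_force: [-0.6, -0.3, 5.8]
gripper_width: 0.124
grasp_force: 48.9
```

Request:
move_arm --commands '[[[0, 0, -0.01, 0, 0, 0, 0.005], [0, 0, -0.03, 0, 0, 0, 0.005], [0, 0, -0.04, 0, 0, 0, 0.005], [0, 0, -0.02, 0, 0, 0, 0.005], [0.018, 0.039, 0, 0, 0, 0, 0.005], [0.018, 0.039, 0, 0, 0, 0, 0.005], [0.018, 0.039, 0, 0, 0, 0, 0.005], [0.018, 0.039, 0, 0, 0, 0, 0.005], [0.018, 0.039, 0.01, 0, 0, 0, 0.005], [0.018, 0.039, 0.01, 0, 0, 0, 0.005], [0, 0, 0, 0, 0, 0, 0.005], [0, 0, 0, 0, 0, 0, 0.005], [0, 0, 0, 0, 0, 0, 0.005]]]'

```text
t: 9.72
eef_pos: [0.6245, 0.0835, 0.1789]
tool_rot: [-0.001, 1.0, 0.001, 0.0]
contact_force: [-0.4, 0.3, -0.3]
gripper_width: 0.123
grasp_force: 49.1
```

```bash
python3 - <<'E'
from h import *
np.set_printoptions(precision=4,suppress=True)
p,r=pose();cam=wcam();W=imaging.read_camera("wrist")[...,::-1].copy();S=imaging.read_camera("scene")[...,::-1].copy();T=imaging.read_camera("top")[...,::-1].copy()
for n,i in zip("wst",(W,S,T)):cv2.imwrite(f"pics/{n}4.png",i)
np.savez("pics/w4.npz",a=cam[0],b=cam[1],c=cam[2])
print(p,r.as_matrix());H=[.6255,.0785,.06]
print("hole w/s",wproj(H,cam),proj("scene",H),"tip",wproj(p-[0,0,.09],cam),proj("scene",p-[0,0,.09]))
u,v=[int(t) for t in proj("scene",p-[0,0,.06])]
a=cv2.resize(W[120:270,250:370],None,fx=4,fy=4,interpolation=cv2.INTER_CUBIC)
b=cv2.resize(S[v-45:v+55,u-25:u+30],None,fx=6,fy=6,interpolation=cv2.INTER_CUBIC)[:600,:320]
print("scene crop origin",u-25,v-45)
out=np.zeros((600,800,3),np.uint8);out[:a.shape[0],:480]=a;out[:b.shape[0],480:480+b.shape[1]]=b
cv2.imwrite("pics/i4.png",out)
E
```

```text
[0.6245 0.0835 0.1789] [[ 1.      0.001   0.0004]
 [ 0.001  -1.      0.001 ]
 [ 0.0004 -0.001  -1.    ]]
hole w/s [320.209  200.4192] [319.7097 232.455 ] tip [314.354  210.8712] [321.1761 223.6659]
scene crop origin 296 168
```

View pics/i4.png

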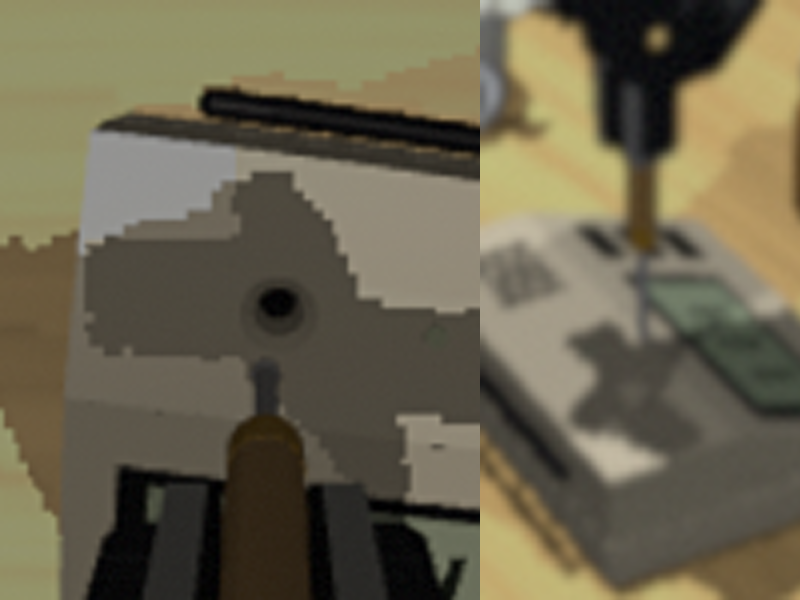

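Wrist view: the hole is at full pixel (320,196.2) and the ball at (316,211.8). I'll work out the relative offset.

```bash
python3 - <<'E'
from h import *
np.set_printoptions(precision=4,suppress=True)
d=np.load("pics/w4.npz");cam=(d["a"],np.diag([1,-1,-1.])@np.array(imaging.calibration("wrist")["mount"])[:3,:3],d["c"])
h=wray(320,196.2,.06,cam);t=wray(316,211.4,.092,cam);print(h,t,h-t)
E
```

```text
[0.6292 0.0785 0.06  ] [0.6248 0.082  0.092 ] [ 0.0043 -0.0035 -0.032 ]
```

Request:
move_arm --commands '[[[0.004, 0.0035, 0.01, 0, 0, 0, 0.005], [0, 0, 0.012, 0, 0, 0, 0.005], [0, 0, 0, 0, 0, 0, 0.005], [0, 0, 0, 0, 0, 0, 0.005]]]'

```text
t: 10.38
eef_pos: [0.6287, 0.0781, 0.1561]
tool_rot: [-0.0, 1.0, -0.001, -0.0]
contact_force: [0.0, 0.5, 0.2]
gripper_width: 0.126
grasp_force: 49.1
```

```bash
python3 - <<'E'
from h import *
np.set_printoptions(precision=4,suppress=True)
p,r=pose();W=imaging.read_camera("wrist")[...,::-1].copy();S=imaging.read_camera("scene")[...,::-1].copy()
cv2.imwrite("pics/w5.png",W);cv2.imwrite("pics/s5.png",S)
print(p,bot.get_obs()["contact_force"])
a=cv2.resize(W[160:235,270:350],None,fx=6,fy=6,interpolation=cv2.INTER_CUBIC)
u,v=[int(t) for t in proj("scene",[.629,.0785,.07])]
b=cv2.resize(S[v-25:v+25,u-20:u+20],None,fx=8,fy=8,interpolation=cv2.INTER_CUBIC)
print("scene crop origin",u-20,v-25)
out=np.zeros((460,800,3),np.uint8);out[:450,:480]=a;out[:400,480:800]=b
cv2.imwrite("pics/i5.png",out)
E
```

```text
[0.6287 0.0781 0.1561] [ 0.6677  0.6523 -0.5799]
scene crop origin 298 204
```

View pics/i5.png

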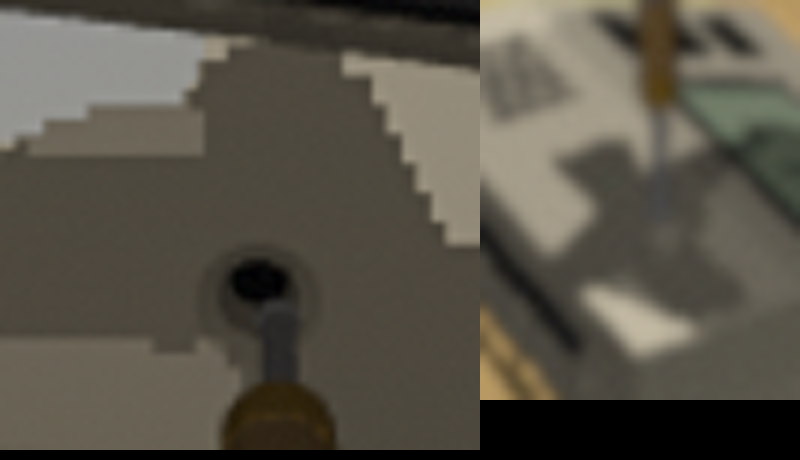

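The ball is at full pixel (316.7,210.8) and the countersink's centre at (313.2,208.2).

```bash
python3 - <<'E'
from h import *
np.set_printoptions(precision=4,suppress=True)
p=np.array([.6287,.0781,.1565]);M=np.array(imaging.calibration("wrist")["mount"]);F=np.diag([1,-1,-1.])
cam=(p+F@M[:3,3],F@M[:3,:3],np.array(imaging.calibration("wrist")["intrinsics"]))
h=wray(313.2,208.2,.06,cam);print(h)
for z in (.066,.0695,.073): print(z,h-wray(316.7,210.8,z,cam))
E
```

```text
[0.629 0.079 0.06 ]
0.066 [ 0.0004  0.0028 -0.006 ]
0.0695 [-0.0006  0.0028 -0.0095]
0.073 [-0.0016  0.0028 -0.013 ]
```

Request:
move_arm --commands '[[[0, -0.0027, 0, 0, 0, 0, 0.005], [0, 0, 0.004, 0, 0, 0, 0.005], [0, 0, 0.004, 0, 0, 0, 0.005], [0, 0, 0.004, 0, 0, 0, 0.005], [0, 0, 0, 0, 0, 0, 0.005], [0, 0, 0, 0, 0, 0, 0.005]]]'

```text
t: 11.22
eef_pos: [0.6289, 0.0807, 0.1443]
tool_rot: [-0.0, 1.0, -0.001, 0.0]
contact_force: [0.2, 0.7, -0.6]
gripper_width: 0.126
grasp_force: 49.1
```

No contact, so the tip should be inside the mouth. I'll continue in small steps.

Request:
move_arm --commands '[[[0, 0, 0.003, 0, 0, 0, 0.005], [0, 0, 0.002, 0, 0, 0, 0.005], [0, 0, 0, 0, 0, 0, 0.005], [0, 0, 0, 0, 0, 0, 0.005]]]'

```text
t: 11.72
eef_pos: [0.6288, 0.0807, 0.1393]
tool_rot: [-0.0, 1.0, -0.001, 0.0]
contact_force: [-1.1, 0.4, 0.4]
gripper_width: 0.125
grasp_force: 49.1
```

```bash
python3 - <<'E'
from h import *
o=bot.get_obs();print(o["contact_force"],o["torque"])
W=imaging.read_camera("wrist")[...,::-1].copy();cv2.imwrite("pics/w6.png",W)
cv2.imwrite("pics/i6.png",cv2.resize(W[160:235,270:350],None,fx=6,fy=6,interpolation=cv2.INTER_CUBIC))
E
```

```text
[-1.14529184  0.43256097  0.42215498] [-0.00186647 -0.00606475 -0.00216729]
```

View pics/i6.png

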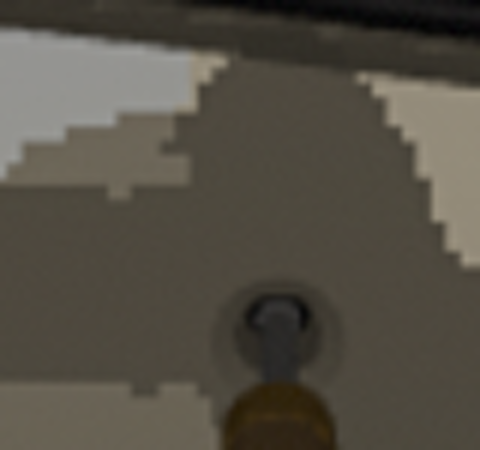

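The ball sits inside the hole (crop (280,315)), centred left to right and free of the wall. Now the press.

Request:
move_arm --commands '[[[0, 0, 0.001, 0, 0, 0, 0.005], [0, 0, 0.001, 0, 0, 0, 0.005], [0, 0, 0.001, 0, 0, 0, 0.005], [0, 0, 0.001, 0, 0, 0, 0.005], [0, 0, 0, 0, 0, 0, 0.005], [0, 0, 0, 0, 0, 0, 0.005]]]' --squeeze 70

```text
t: 12.52
eef_pos: [0.6289, 0.0808, 0.1355]
tool_rot: [-0.0, 1.0, -0.001, 0.0]
contact_force: [-0.6, -0.8, 1.5]
gripper_width: 0.117
grasp_force: 68.3
```

Request:
move_arm --commands '[[[0, 0, 0.001, 0, 0, 0, 0.005], [0, 0, 0.001, 0, 0, 0, 0.005], [0, 0, 0, 0, 0, 0, 0.005], [0, 0, 0, 0, 0, 0, 0.005]]]'

```text
t: 13.02
eef_pos: [0.6289, 0.0807, 0.1334]
tool_rot: [-0.0, 1.0, -0.001, 0.0]
contact_force: [-0.7, -0.5, 3.6]
gripper_width: 0.116
grasp_force: 68.4
```

Request:
move_arm --commands '[[[0, 0, 0.001, 0, 0, 0, 0.005], [0, 0, 0.001, 0, 0, 0, 0.005], [0, 0, 0, 0, 0, 0, 0.005], [0, 0, 0, 0, 0, 0, 0.005]]]'

```text
t: 13.52
eef_pos: [0.629, 0.0808, 0.1315]
tool_rot: [-0.0, 1.0, -0.001, 0.0]
contact_force: [-1.4, -0.4, 4.5]
gripper_width: 0.118
grasp_force: 68.8
```

Request:
move_arm --commands '[[[0, 0, 0.001, 0, 0, 0, 0.005], [0, 0, 0, 0, 0, 0, 0.005], [0, 0, 0, 0, 0, 0, 0.005]]]'

```text
t: 13.9
eef_pos: [0.6293, 0.0808, 0.1313]
tool_rot: [-0.0, 1.0, -0.001, 0.001]
contact_force: [-2.0, -0.5, 9.3]
gripper_width: 0.123
grasp_force: 69.3
```

Request:
move_arm --commands '[[[0, 0, 0.0005, 0, 0, 0, 0.005], [0, 0, 0, 0, 0, 0, 0.005], [0, 0, 0, 0, 0, 0, 0.005], [0, 0, 0, 0, 0, 0, 0.005], [0, 0, 0, 0, 0, 0, 0.005]]]'

```text
t: 14.52
eef_pos: [0.6294, 0.0808, 0.1311]
tool_rot: [-0.0, 1.0, -0.001, 0.001]
contact_force: [-1.5, -0.5, 11.8]
gripper_width: 0.121
grasp_force: 69.5
```

The force is steady at 11.8 N against the hard stop. The tip is about 18 mm below the deck, which matches the button being fully down.

```bash
python3 -c "
from station import bot
print(bot.hand_in())"
```

```text
the job is handed in; nothing more can be done
None
```

I handed the job in at about 14.5 s: the lid is pressed level onto the tub, and the gripped stylus holds the calibration button against its stop at about 12 N; the bowl, jar and knife were not touched.

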